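# Back the stamping dial off one notch

### The job

The dial of the jar-lid stamping fixture was clicked on one station too far, so a jar has gone past the stamp. Using only the fingertips and light pushes, push the red ball of the ratchet pawl over so that the pawl lifts and stays tipped back, push the dial backward (clockwise seen from above) by a black-capped finger post, one notch and no more, then tip the pawl down again so that it sits fully in its new notch, with that jar back under the stamp. Grasp nothing, keep off the jars, which stay standing in their nests, and disturb nothing else on the bench.

Things in the scene. Friction and masses are not known exactly. Their poses are not given: they have to be found in the camera images.
- dial (a joint): Turn of the dial about its vertical axis, rad. -0.01 to 0.015 at the start; POSITIVE = forward = counter-clockwise from above, NEGATIVE = backward. 8 stations and 8 ratchet teeth: one notch = 0.785 rad. Drag 0.16 N m; it stays where it is left. With the pawl down a tooth stops backward turning 0.06 past a station (-0.06, -0.845). The pawl drops fully into the new notch from -0.55 to -0.8.
- pawl (a joint): Lift of the ratchet pawl about its level pivot, rad: 0 = down, nose in the notch; about 0.25 clears the teeth; balance point about 0.84: below it the pawl falls shut by its weight, above it it falls back and rests on a peg at 1.6. Moves freely (0.02 N m); lifting or dropping it may nudge the dial forward by up to 0.03 rad.
- pawl_pivot (a point): Centre of the pawl's pivot, 64 mm above the bench, 125 mm from the dial's axis, at its left; fixed to the base. The dark steel bracket that carries it stands outside the rim: inner face 19 mm outward of this point, top 76 mm above the bench.
- pawl_ball (a point): Centre of the pawl's red ball, 18 mm diameter, on a thin lever, part of the pawl. Pawl down: the ball stands 54 mm straight above the pivot. Pushed level about 50 mm, away from the nose, with the fingertips about 30 mm below the ball's first height, it lifts the pawl and swings it over. The pawl's arm lies level, its top 6 mm above the pivot.
- pawl_end (a point): End of the pawl's dark arm (10 mm wide, 11 mm deep), where the nose bends 22 mm down to the dial's rim. Pawl down: 58 mm from the pivot, level with it; the direction pivot to here = counter-clockwise along the rim. Tipped back: the arm stands upright, this end 58 mm above the pivot, the nose turned forward; push the arm over from behind by some 40 mm and it falls into place.
- dial_hub (a point): Axis of the dial at its upper face, 40 mm above the bench. Dial: flat disc, 274 mm diameter, on a fixed green base. The saw teeth on the rim are 12 mm high; the upright face of a tooth meets the pawl's nose when the dial turns backward; pushed too far back, the pawl would land on top of the next tooth.
- finger_post (a point): Top centre of one of two upright finger posts on the dial, 132 mm above the bench, 104 mm from the axis: the one at the near right. Steel rod with a black cap, 14 mm diameter, 34 mm tall. Turns with the dial; the other is oppopoint. Jar lids are 90 mm above the bench, so fingertips at 100 mm clear them and bear on the cap.
- stamp_point (a point): Centre of the stamp's red die, 102 mm above the bench, 80 mm from the dial's axis on the far side; fixed to the base. Its column and head stand 236 mm tall there.
- jar_a: Loose white lidded jar, 52 mm diameter, 50 mm tall, origin under its base; stands among dowel pins on the dial, 80 mm from the axis. It is the one that has gone one station past the stamp.
- jar_b: Same kind of jar, now under the stamp.
- jar_c: Same kind of jar, one station before the stamp.
- jar_d: Same kind of jar, two stations before the stamp (right of the axis).
- jar_e: Same kind of jar, two stations past the stamp (left of the axis).
- label_roll: Loose bystander: white label roll, 76 mm diameter, 40 mm tall, left of the fixture.
- pink_jar: Loose bystander: pink jar with white lid, 66 mm diameter, 88 mm tall, left of the fixture.
- ink_pad: Loose bystander: blue and white ink pad, 62x98x19 mm, right of the fixture.
- tape_roll: Loose bystander: roll of brown tape, 94 mm diameter, 25 mm tall, lying right of the fixture.
- marker_0: Loose bystander: white marker pen with black cap, 135 mm long, 17 mm thick, near right edge of the work.
- indexer: The whole stamping fixture, fixed to the bench: green base 268x290x12 mm with the dial, pawl and stamp. Origin on the bench under the dial's axis; its x axis points to the stamp, away from the robot (turned up to 0.4 rad either way).
Things that resemble listed ones, but are neither listed nor needed, are in the scene too. What is shaped like the jar_c but blue or turquoise is not meant. What is shaped like the jar_e but green is not meant.

How it is judged:
On the way, in this order (a step that is already met when the one before it is completed fails the run):
1. the pawl is lifted and tipped back past its balance point while the dial still stands in its old notch (value of joint pawl above 1.35 rad and value of joint dial between -0.1 and 0.15 rad), for 0.2 s.
2. the dial has been pushed backward, the old tooth past the pawl's nose, with the pawl still tipped back (value of joint dial below -0.2 rad and value of joint pawl above 1.2 rad), for 0.1 s.
3. the pawl is down in the new notch (value of joint pawl below 0.07 rad), for 0.2 s.
At the end, for the whole second after the job is handed in: Dial at rest one notch back (joint dial -0.86 to -0.715 rad), pawl down in that notch (joint pawl under 0.07 rad), the missed jar within 12 mm of the stamp's axis, all jars at rest, upright in their nests (value of joint dial between -0.86 and -0.715 rad and value of joint pawl below 0.07 rad and velocity of joint dial between -0.05 and 0.05 rad/s and horizontal distance between jar_a and stamp_point below 0.012 m and linear speed of each of jar_a, jar_b, jar_c, jar_d, jar_e below 0.02 m/s and not (height (world z) of any of jar_a, jar_b, jar_c, jar_d, jar_e above 0.052 m or angle between any of jar_a, jar_b, jar_c, jar_d, jar_e's own z axis and vertical above 0.26 rad or horizontal distance between any of jar_a, jar_b, jar_c, jar_d, jar_e and dial_hub above 0.093 m or horizontal distance between any of jar_a, jar_b, jar_c, jar_d, jar_e and dial_hub below 0.067 m)); the robot touches nothing.
It fails at once if the dial is pushed more than one notch back, or forward past a quarter of a notch (value of joint dial below -0.935398 rad or value of joint dial above 0.2 rad).
It fails at once if a jar is lifted, tipped or knocked out of its nest (height (world z) of any of jar_a, jar_b, jar_c, jar_d, jar_e above 0.052 m or angle between any of jar_a, jar_b, jar_c, jar_d, jar_e's own z axis and vertical above 0.26 rad or horizontal distance between any of jar_a, jar_b, jar_c, jar_d, jar_e and dial_hub above 0.093 m or horizontal distance between any of jar_a, jar_b, jar_c, jar_d, jar_e and dial_hub below 0.067 m).
It fails at once if something else on the bench is shifted more than 25 mm (distance of any of label_roll, pink_jar, ink_pad, tape_roll, marker_0 from where it was at the start of the episode above 0.025 m).
It fails at once if the fingers push or grip a jar with more than 3 N (contact force between the fingers and jar_a above 3 N or contact force between the fingers and jar_b above 3 N or contact force between the fingers and jar_c above 3 N or contact force between the fingers and jar_d above 3 N or contact force between the fingers and jar_e above 3 N).
It fails at once if the fingers grip the fixture or push on it with more than 40 N (contact force between the fingers and indexer above 40 N).
It also fails if it takes over 48 s, if anything falls off the work surface, if the arm or the gripper's body presses on something with over 40 N, if the wrist force passes 120 N, or if a joint passes its speed limit or range.

### The arm

A 6-joint arm with a two-finger parallel gripper is mounted at the origin on a cart in front of the work surface, level with it; the furniture and walls round the work are solid. World frame = base frame: x ahead of the robot, y to its left, z up, the work surface at z = 0. Lengths are in m, angles in rad, forces in N, time in s.
With the tool pointing down it reaches from about 0.35 to 0.775 m from the base axis. Payload 5.5 kg.
Tool frame: the origin (TCP) lies where the fingers leave the gripper's body, on its centre line; the fingertips stand env.tip_reach ahead of it and the grasp point (between the pads) lies 54 mm ahead of it (env.tip_reach is the distance from the TCP to the fingertips, in m); z points along the fingers, y is the line along which they close (so a half turn about z gives the same grasp; the last joint's range is limited). The gripper opens to 85 mm and grips with 20 to 120 N. Pads are 22 mm wide; open, the fingers measure 114 mm over their backs; the gripper's body (76 mm by 85 mm) begins 54 mm behind the grasp point. The pads swing forward as they close: fully open they stand 13 mm farther back than shut.
Start: joints at [-1.472, 0.313, 0.046, 1.304, 0, 1.431], TCP at [0.136, -0.559, 0.304] pointing down, gripper open.
Joint ranges: [-2.76, 2.76], [-0.86, 1.69], [-1.03, 1.26], [-2.2, 2.34], [-1.47, 1.5], [-3.14, 3.14]. Speed limits (rad/s): [2.57, 2.57, 3.14, 3.14, 3.14, 3.14].

### API

Orientations are given as a unit quaternion [w, x, y, z].
In Python, from workcell import status, optics, hand_in, env gives the robot as it stands.
- The arm moves only by the shell command python3 -m handwheel 'ROWS' [FORCE]. ROWS is a JSON object whose one key "deltas" holds a list of rows, each a list of 5 numbers: the opening, from -1 (shut) to 1 (fully open), then the shift along the tool's x, y, z in units of 40 mm (1.0 is 40 mm), then the turn about the tool's z in units of 10 degrees (1.0 is 10 degrees). In form: {"deltas": [[jaw, x, y, z, roll], ...]}. A call has 1 to 20 rows; each row shifts and turns the commanded pose from where the row before left it, along the tool's axes as they then stand; what a row does not reach is not made up. A row lasts 1/8 s, in which the tool goes at most 62.5 mm and 10.7 degrees, less where a joint would pass 70% of its speed; a pose out of reach is approached as far as the arm can. A call is refused whole if a number of a shift passes 1 or a number of a turn 1, either way. A call with a gripper value outside its range is refused whole. The fingers move at their own pace and stop on an object; FORCE is the grip in N (left out, the last holds). Time passes only in rows, so rows that do not move let the fingers close. It gives the time, the measured TCP pose, the force, the opening and the grip force at its end, in the units of the state.
- status.get_state(): the state, without advancing time (a new reading comes with each control period).
- optics.read_camera(name): name is "scene" or "top" or "wrist"; returns a dict with "frame" (420x560x3 uint8, red, green, blue), "depth" (420x560 float32, m along the optical axis (not along the pixel's ray), 0 where there is no reading), "vfov" (degrees; the focal length in pixels is half the picture's height over the tangent of half this angle, whatever the lens; pixels are square), "cx", "cy" (the principal point, pixels), "origin" and "attitude" of the camera in the world. Camera axes: x right, y down, z forward; pixel columns grow to the right and rows downward; lengths in m; the calibration is good to about 2 mm. A picture is of the moment at which its call begins.
- hand_in(): hands the job in; it is judged then, once.
The state is a dict: "clock": time; "joint_pos": joint angles; "qvel": joint speeds; "tau": joint torques, N m; "tcp_pos": TCP position; "orientation": TCP orientation; "wrist_force": force on the tool from outside, world axes, zero at the start; "ft_torque": the same for the moment, N m; "finger_gap": finger opening in m; "grip_force": force on a finger pad.
Only numpy, scipy, OpenCV 4.12 (cv2) and the standard library are available. Lean on these libraries where they do the work, as an engineer would, in place of code of your own. Each camera call takes 0.05 s, during which the arm holds its last target. There are 200 camera calls.

## Working session

There is one attempt and no reset: what is moved stays moved. The work goes in short steps, Python scripts to look and compute and a shell command to move; the robot and the scene stay as the last step left them, time stands still between calls to the robot, and variables do not carry over. Pictures are saved under pics/ and viewed, at most 10 in all, crops included, and the job is handed in when it is done.

```bash
mkdir -p pics; cat > h.py <<'E'
import numpy as np, cv2
from workcell import status, optics, env
from scipy.spatial.transform import Rotation as R
def cam(n):
    c=optics.read_camera(n); np.savez(''+n+'.npz',**{k:np.array(v) for k,v in c.items()}); return c
def load(n): return dict(np.load(''+n+'.npz'))
def rot(c):
    a=np.array(c['attitude'])
    return a if a.shape==(3,3) else R.from_quat(a[[1,2,3,0]]).as_matrix()
def world(c,u,v,z=None):
    f=210/np.tan(np.radians(float(c['vfov']))/2)
    d=np.array([(u-c['cx'])/f,(v-c['cy'])/f,1.]); r=rot(c)@d; o=np.array(c['origin'])
    if z is None: return o+r*c['depth'][int(round(v)),int(round(u))]
    return o+r*(z-o[2])/r[2]
def proj(c,p):
    f=210/np.tan(np.radians(float(c['vfov']))/2)
    q=rot(c).T@(np.array(p)-np.array(c['origin'])); return q[:2]/q[2]*f+[float(c['cx']),float(c['cy'])]
def save(n,img): cv2.imwrite('pics/'+n,img[:,:,::-1])
E
python3 - <<'E'
from h import *
for n in ['top','scene']:
    c=cam(n); print(n,c['vfov'],c['cx'],c['cy'],c['origin'],c['attitude'])
    save(n+'0.png',cv2.resize(c['frame'],(800,600)))
s=status.get_state(); print(env.tip_reach,s['tcp_pos'],s['orientation'],s['finger_gap'],s['clock'])
E
```

```text
top 53.50682816245619 286.0373560581952 208.13757024191318 [0.393388   0.02500262 1.31764499] [ 0.02004751 -0.69981783  0.71316033 -0.0354322 ]
scene 47.173603234739005 289.7426684663107 214.1516109367027 [-0.2405502   1.17654186  1.16712973] [ 0.12215259 -0.26094834  0.85823265 -0.42476043]
0.0726 [ 0.13597926 -0.55832501  0.30308591] [-8.33990213e-04  9.92877923e-01  1.19133258e-01  2.22473504e-05] 0.0851105231428302 0.1
```

View pics/top0.png

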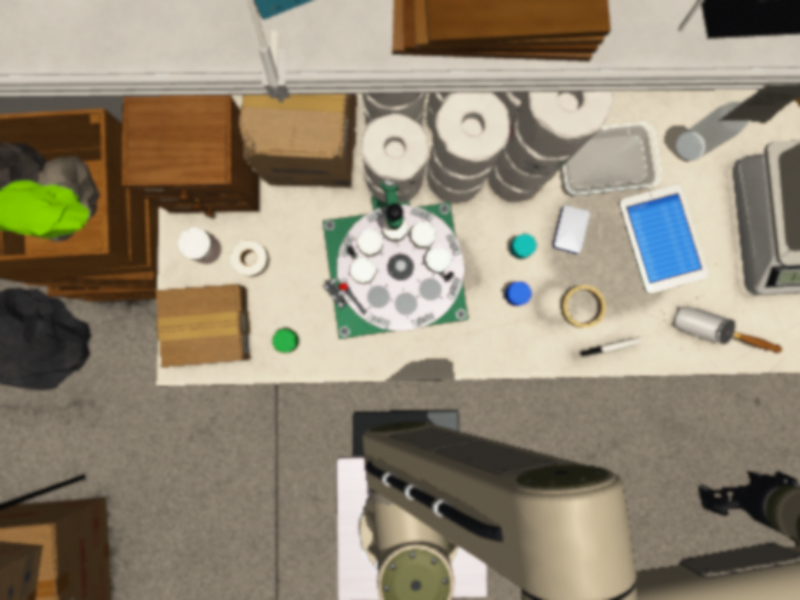

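View pics/scene0.png

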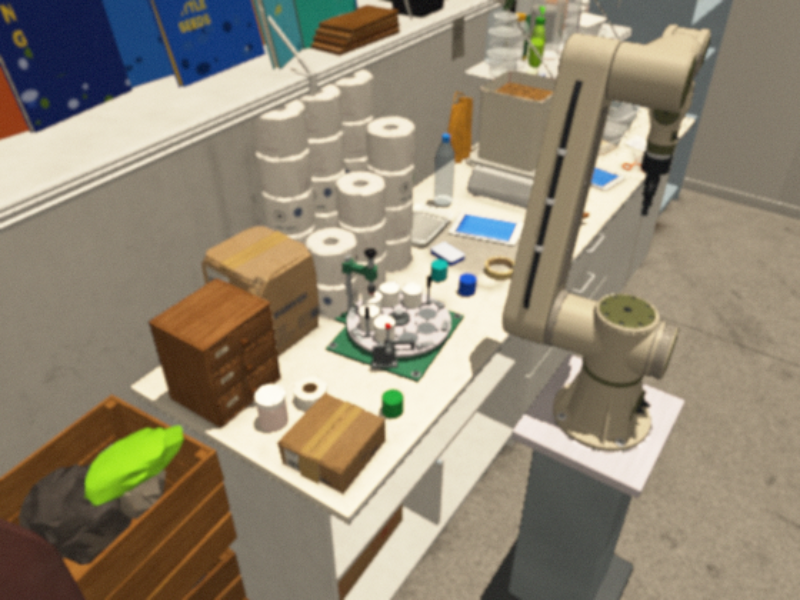

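The top view shows the hub near (400,266) of 800x600, the red ball near (343,287), the pawl arm running down-right to about (362,308), and posts near (450,276) and (350,252). I'll enlarge that area.

```bash
python3 - <<'E'
from h import *
c=load('top'); f=c['frame'][135:240,220:332]
save('crop1.png',cv2.resize(f,None,fx=5,fy=5,interpolation=cv2.INTER_CUBIC))
c=load('scene'); f=c['frame'][170:265,225:330]
save('crop2.png',cv2.resize(f,None,fx=6,fy=6,interpolation=cv2.INTER_CUBIC))
E
```

```text
(no output)
```

View pics/crop1.png

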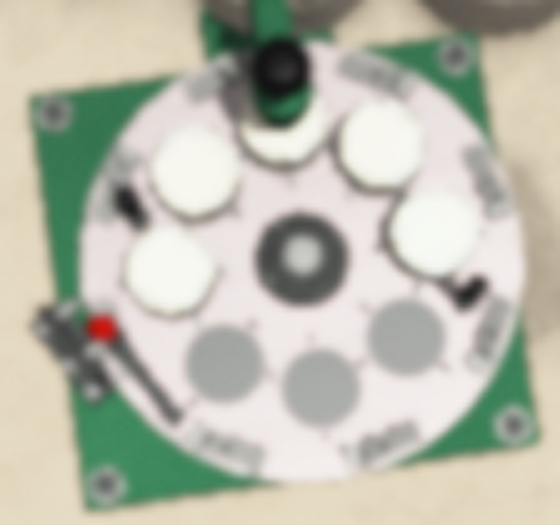

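View pics/crop2.png

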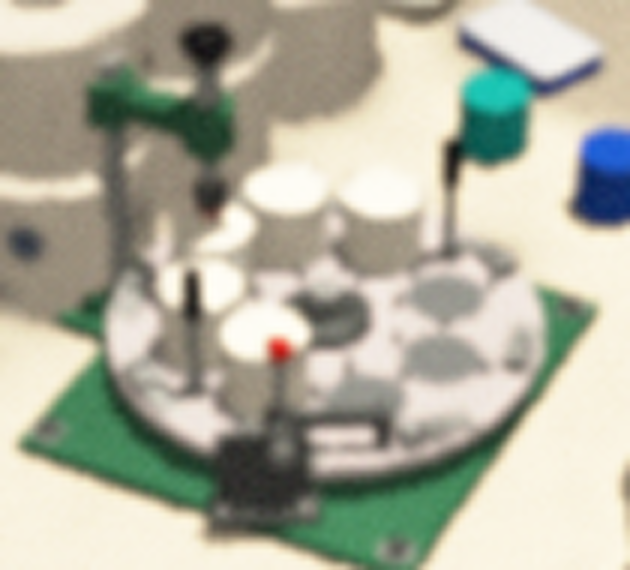

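```bash
python3 - <<'E'
from h import *
from scipy.optimize import least_squares
c=load('top'); s=load('scene')
T=lambda x,y:(220+x/5,135+y/5); S=lambda x,y:(225+x/6,170+y/6)
# nest angles: local frame x to stamp; station k at angle k*45deg
def loc(r,a,z):return (r*np.cos(a),r*np.sin(a),z)
q=np.pi/4
L=[]
for k,p in [(1,(195,172)),(-1,(380,145)),(-2,(433,230)),(2,(168,270))]: L.append((c,loc(.08,k*q,.09),T(*p)))
for k,p in [(3,(225,363)),(4,(320,388)),(5,(405,337))]: L.append((c,loc(.08,k*q,.041),T(*p)))
for k,p in [(1,(203,283)),(-1,(287,187)),(-2,(381,190)),(2,(265,330))]: L.append((s,loc(.08,k*q,.09),S(*p)))
def W(p,l): 
    C,Sn=np.cos(p[2]),np.sin(p[2]); return [p[0]+C*l[0]-Sn*l[1],p[1]+Sn*l[0]+C*l[1],l[2]]
res=lambda p:np.concatenate([proj(k,W(p,l))-np.array(uv) for k,l,uv in L])
r=least_squares(res,[.5,0,0]); print(r.x,np.round(r.fun,1))
p=r.x
print('hub check',world(c,*T(302,258),.05))
b=world(c,*T(102,329),.118);print('ball top',b)
for n,(x,y) in dict(nr=(478,288),fl=(122,190)).items():
    w=world(c,*T(x,y),.132); d=w[:2]-p[:2]; print(n,w,np.hypot(*d),np.degrees(np.arctan2(d[1],d[0])-p[2]))
d=b[:2]-p[:2]; print('ball r',np.hypot(*d),np.degrees(np.arctan2(d[1],d[0])-p[2]))
e=world(c,*T(178,418),.068); print('end',e, np.hypot(*(e-b)[:2]),np.hypot(*(e[:2]-p[:2])))
# ball in scene
for nm,w in (('ball',[b[0],b[1],.118]),):
    print(nm,(proj(s,w)-[225,170])*6)
for a in (-2.5,1.5):
    w=W(p,loc(.104,a*q,.132)); print(a,w,(proj(s,w)-[225,170])*6,(proj(c,w)-[220,135])*5)
E
```

```text
[0.55871698 0.0135068  0.13533775] [-0.6 -0.1 -0.  -0.4  0.1  0.  -0.2  0.1 -0.4  0.4  0.   0.1 -0.   0.
 -0.2 -0.5  0.1 -0.7  0.4 -0.5  0.2 -0.3]
hub check [0.55934239 0.01238639 0.05      ]
ball top [0.51111821 0.12927873 0.118     ]
nr [ 0.52956377 -0.08742101  0.132     ] 0.10505395194389544 -113.86575430888124
fl [0.58964743 0.11572209 0.132     ] 0.10679259160690004 65.40985043580848
ball r 0.1251750126242504 104.59536868489342
end [0.46159588 0.08873442 0.068     ] 0.06400236302417775 0.12284829347195077
ball [281.18458707 345.51100605]
-2.5 [np.float64(0.5322458939096808), np.float64(-0.08706795797501721), 0.132] [452.71548136 135.68732852] [477.26786323 283.36489811]
1.5 [np.float64(0.5851880673929506), np.float64(0.11408155424628391), 0.132] [192.63377265 268.55143149] [124.95778693 197.65180101]
```

```bash
cat >> h.py <<'E'
def go(*wps,step=.038,tipz=True):
    """print rows (tool axes) from the measured pose through world TCP waypoints"""
    s=status.get_state(); p=np.array(s['tcp_pos']); q=np.array(s['orientation']); M=R.from_quat(q[[1,2,3,0]]).as_matrix()
    x=M[:,0]; print('t',s['clock'],'tcp',p.round(4),'yaw',np.degrees(np.arctan2(x[1],x[0])).round(2),'tilt',M[2].round(3),'F',np.round(s['wrist_force'],1),'q',np.round(s['joint_pos'],2),'reach',env.tip_reach)
    for w in wps:
        d=M.T@(np.array(w)-p); n=max(1,int(np.ceil(np.abs(d).max()/step))); print(n,'x',(d/n/.04).round(2).tolist()); p=np.array(w)
E
python3 -m handwheel '{"deltas": [[-1,0,0,0,-0.8],[-1,0,0,0,-0.8],[-1,0,0,0,-0.86],[-1,0,0,0,0],[-1,0,0,0,0],[-1,0,0,0,0]]}'
python3 -c "
from h import *
go([.40,-.25,.30],[.484,.108,.26],[.484,.108,.161])"
```

```text
clock: 0.85
tcp_pos: [0.136, -0.5587, 0.3038]
orientation: [-0.0, 0.945, 0.327, 0.0]
wrist_force: [-0.4, 0.9, -0.9]
finger_gap: 0.0
grip_force: 0.0
t 0.85 tcp [ 0.136  -0.5587  0.3038] yaw 38.2 tilt [ 0. -0. -1.] F [-0.4  0.9 -0.9] q [-1.47  0.31  0.05  1.3   0.    1.  ] reach 0.0726
11 x [0.91, -0.18, 0.01]
8 x [0.9, -0.72, 0.13]
3 x [-0.0, 0.0, 0.82]
```

```bash
python3 -m handwheel '{"deltas": [[-1,0.91,-0.18,0.01,0],[-1,0.91,-0.18,0.01,0],[-1,0.91,-0.18,0.01,0],[-1,0.91,-0.18,0.01,0],[-1,0.91,-0.18,0.01,0],[-1,0.91,-0.18,0.01,0],[-1,0.91,-0.18,0.01,0],[-1,0.91,-0.18,0.01,0],[-1,0.91,-0.18,0.01,0],[-1,0.91,-0.18,0.01,0],[-1,0.91,-0.18,0.01,0],[-1,0.9,-0.72,0.13,0],[-1,0.9,-0.72,0.13,0],[-1,0.9,-0.72,0.13,0],[-1,0.9,-0.72,0.13,0],[-1,0.9,-0.72,0.13,0],[-1,0.9,-0.72,0.13,0],[-1,0.9,-0.72,0.13,0],[-1,0.9,-0.72,0.13,0],[-1,0,0,0,0]]}'
python3 - <<'E'
from h import *
go([.484,.108,.26],[.484,.108,.161])
c=cam('wrist');print(c['origin'])
t=cam('top');s=cam('scene')
a=cv2.resize(s['frame'][120:265,215:360],(580,580),interpolation=cv2.INTER_CUBIC)
save('s1.png',a)
E
```

```text
clock: 3.35
tcp_pos: [0.4846, 0.1133, 0.2574]
orientation: [-0.0, 0.944, 0.33, -0.0]
wrist_force: [-0.6, -0.6, 0.8]
finger_gap: 0.0002
grip_force: 0.0
t 3.35 tcp [0.4846 0.1133 0.2574] yaw 38.5 tilt [-0. -0. -1.] F [-0.6 -0.6  0.8] q [ 0.07  0.18 -0.24  1.15  0.    2.54] reach 0.0726
1 x [-0.09, 0.09, -0.06]
3 x [0.0, 0.0, 0.82]
[0.54661497 0.16313806 0.32814522]
```

View pics/s1.png

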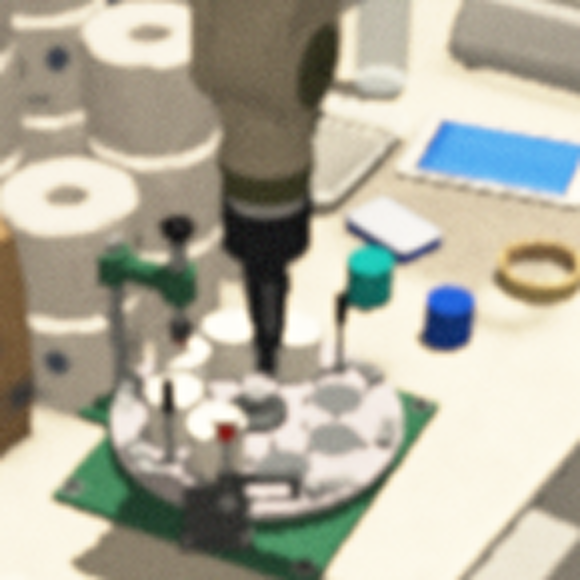

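Gripper is above the pawl, tip at about (267,370) in the crop. I'll check the tip length against that pixel.

```bash
python3 - <<'E'
from h import *
s=load('scene')
for z in (.185,.175,.195): print(z,(proj(s,[.4846,.1133,z])-[215,120])*4)
E
```

```text
0.185 [263.33720161 369.87916822]
0.175 [263.32861767 379.2926467 ]
0.195 [263.34585043 360.39455018]
```

```bash
python3 -m handwheel '{"deltas": [[-1,-0.09,0.09,0.78,0],[-1,0,0,0.8,0],[-1,0,0,0.8,0],[-1,0,0,0,0],[-1,0,0,0,0]]}'
python3 - <<'E'
from h import *
p=np.array([.511,.129]);u=np.array([.785,.62])
go([.484,.108,.161],[*(p+.036*u),.161],step=.01)
E
```

```text
clock: 4.12
tcp_pos: [0.4846, 0.105, 0.1638]
orientation: [0.0, 0.945, 0.327, 0.001]
wrist_force: [0.0, -0.8, -0.2]
finger_gap: -0.0001
grip_force: 0.0
t 4.125 tcp [0.4846 0.105  0.1638] yaw 38.19 tilt [ 0.001  0.001 -1.   ] F [ 0.  -0.8 -0.2] q [ 0.05  0.25 -0.4   0.92 -0.    2.53] reach 0.0726
1 x [0.04, -0.07, 0.07]
8 x [0.22, 0.0, 0.0]
```

```bash
python3 -m handwheel '{"deltas": [[-1,0.04,-0.07,0.07,0],[-1,0.22,0,0,0],[-1,0.22,0,0,0],[-1,0.22,0,0,0],[-1,0.22,0,0,0],[-1,0.22,0,0,0],[-1,0.22,0,0,0],[-1,0.22,0,0,0],[-1,0.22,0,0,0],[-1,0,0,0,0],[-1,0,0,0,0]]}'
python3 - <<'E'
from h import *
go([.54,.15,.24])
t=cam('top');s=cam('scene')
a=cv2.resize(s['frame'][170:265,225:330],(500,452),interpolation=cv2.INTER_CUBIC)
save('s2.png',a)
E
```

```text
clock: 5.5
tcp_pos: [0.5385, 0.1525, 0.1597]
orientation: [0.0, 0.945, 0.328, -0.0]
wrist_force: [0.5, 0.2, -0.6]
finger_gap: 0.0001
grip_force: 0.0
t 5.5 tcp [0.5385 0.1525 0.1597] yaw 38.28 tilt [-0.001 -0.    -1.   ] F [ 0.5  0.2 -0.6] q [ 0.13  0.37 -0.24  0.96 -0.    2.61] reach 0.0726
3 x [-0.0, 0.02, -0.67]
```

View pics/s2.png

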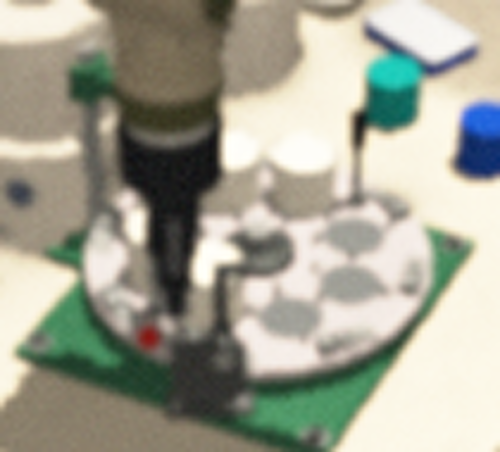

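The pawl is tipped back: ball low at (150,337), arm upright at (222,300) with its nose forward. Next I lift, move to clear height and turn for the dial push.

```bash
python3 -m handwheel '{"deltas": [[-1,0,0,-0.67,0],[-1,0,0,-0.67,0],[-1,0,0,-0.7,0],[-1,-0.9,0,-0.2,0],[-1,-0.9,0,-0.2,0],[-1,0,0,0,-1],[-1,0,0,0,-1],[-1,0,0,0,-1],[-1,0,0,0,-1],[-1,0,0,0,-1],[-1,0,0,0,-1],[-1,0,0,0,-1],[-1,0,0,0,-1],[-1,0,0,0,-1],[-1,0,0,0,-1],[-1,0,0,0,-0.45],[-1,0,0,0,0]]}'
python3 - <<'E'
from h import *
go([.46,-.02,.26],[.556,-.105,.25],[.556,-.105,.1766])
E
```

```text
clock: 7.72
tcp_pos: [0.482, 0.1078, 0.2575]
orientation: [0.0, 0.32, 0.948, -0.0]
wrist_force: [0.3, 0.2, -1.0]
finger_gap: 0.0002
grip_force: 0.0
t 7.725 tcp [0.482  0.1078 0.2575] yaw 142.72 tilt [-0. -0. -1.] F [ 0.3  0.2 -1. ] q [ 0.06  0.18 -0.25  1.15 -0.    0.71] reach 0.0726
4 x [-0.37, -0.72, -0.02]
4 x [-0.8, -0.06, 0.06]
2 x [0.0, 0.0, 0.92]
```

```bash
python3 -m handwheel '{"deltas": [[-1,-0.37,-0.72,-0.02,0],[-1,-0.37,-0.72,-0.02,0],[-1,-0.37,-0.72,-0.02,0],[-1,-0.37,-0.72,-0.02,0],[-1,-0.8,-0.06,0.06,0],[-1,-0.8,-0.06,0.06,0],[-1,-0.8,-0.06,0.06,0],[-1,-0.8,-0.06,0.06,0],[-1,0,0,0,0],[-1,0,0,0,0]]}'
python3 - <<'E'
from h import *
go([.556,-.105,.25],[.556,-.105,.1766])
E
```

```text
clock: 8.98
tcp_pos: [0.5552, -0.1044, 0.2508]
orientation: [-0.001, 0.32, 0.948, 0.0]
wrist_force: [0.2, 0.1, -0.1]
finger_gap: -0.0001
grip_force: 0.0
t 8.975 tcp [ 0.5552 -0.1044  0.2508] yaw 142.72 tilt [ 0.001 -0.    -1.   ] F [ 0.2  0.1 -0.1] q [-0.33  0.31 -0.08  1.17  0.    0.32] reach 0.0726
1 x [-0.02, 0.0, 0.02]
2 x [-0.0, 0.0, 0.92]
```

```bash
python3 -m handwheel '{"deltas": [[-1,0,0,0.6,0],[-1,0,0,0.6,0],[-1,0,0,0.65,0],[-1,0,0,0,0],[-1,0,0,0,0]]}'
python3 - <<'E'
from h import *
h=np.array([.5587,.0135]);n=np.array([-.796,.605]);y=.1353-np.radians(112.5)
f=lambda a:[*(h+.104*np.array([np.cos(y+a),np.sin(y+a)])-.018*n),.1766]
go(*[f(a) for a in np.linspace(0,-.75,9)],step=.012)
E
```

```text
clock: 9.6
tcp_pos: [0.5559, -0.1043, 0.1782]
orientation: [0.0, 0.319, 0.948, -0.0]
wrist_force: [-0.1, 0.1, -0.2]
finger_gap: -0.0
grip_force: 0.0
t 9.6 tcp [ 0.5559 -0.1043  0.1782] yaw 142.8 tilt [-0.001  0.    -1.   ] F [-0.1  0.1 -0.2] q [-0.33  0.36 -0.2   1.01 -0.    0.32] reach 0.0726
1 x [0.28, -0.01, 0.04]
1 x [0.23, -0.08, -0.0]
1 x [0.24, -0.06, -0.0]
1 x [0.24, -0.04, -0.0]
1 x [0.24, -0.02, -0.0]
1 x [0.24, 0.01, -0.0]
1 x [0.24, 0.03, -0.0]
1 x [0.24, 0.05, -0.0]
1 x [0.23, 0.07, -0.0]
```

```bash
python3 -m handwheel '{"deltas": [[-1,0.28,0,0.04,0],[-1,0.23,-0.08,0,0],[-1,0.24,-0.06,0,0],[-1,0.24,-0.04,0,0],[-1,0.24,-0.02,0,0],[-1,0.24,0.01,0,0],[-1,0.12,0.015,0,0],[-1,0.12,0.015,0,0],[-1,0.12,0.025,0,0],[-1,0.06,0.012,0,0],[-1,0,0,0,0],[-1,0,0,0,0]]}'
python3 - <<'E'
from h import *
go([.5,-.1,.1766])
t=cam('top');s=cam('scene');
save('t3.png',cv2.resize(t['frame'][135:240,220:332],None,fx=5,fy=5,interpolation=cv2.INTER_CUBIC))
E
```

```text
clock: 11.1
tcp_pos: [0.4925, -0.0627, 0.1754]
orientation: [-0.0, 0.319, 0.948, 0.0]
wrist_force: [-1.3, -0.2, -1.3]
finger_gap: 0.0
grip_force: 0.0
t 11.1 tcp [ 0.4925 -0.0627  0.1754] yaw 142.79 tilt [ 0.001  0.    -1.   ] F [-1.3 -0.2 -1.3] q [-0.29  0.24 -0.38  0.95  0.    0.36] reach 0.0726
1 x [-0.71, -0.63, -0.03]
```

View pics/t3.png

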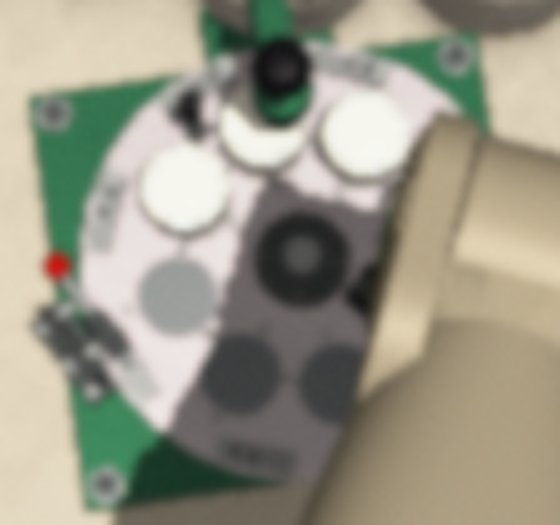

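Dial has turned: a jar lid is now at (185,190), another at (365,135), empty nests at (178,297) and (240,373). I'll work out the angle.

```bash
cat >> h.py <<'E'
HUB=np.array([.5587,.0135]);YAW=.1353
def dial(c,pts):
    for x,y,z,k in pts:
        w=world(c,220+x/5,135+y/5,z)[:2]-HUB; a=np.arctan2(w[1],w[0])-YAW-k*np.pi/4
        print(np.hypot(*w).round(4),((a+np.pi)%(2*np.pi)-np.pi).round(3))
E
python3 - <<'E'
from h import *
dial(load('top'),[(185,190,.09,2),(365,135,.09,0-0),(178,297,.041,3),(240,373,.041,4),(365,135,.09,-1+1)])
n=np.array([-.796,.605]);y=YAW-np.radians(112.5)
f=lambda a:[*(HUB+.104*np.array([np.cos(y+a),np.sin(y+a)])-.018*n),.1754]
go(f(-.64),f(-.70),f(-.77))
E
```

```text
0.0776 -0.637
0.0793 -0.659
0.0784 -0.649
0.0786 -0.643
0.0793 -0.659
t 11.2 tcp [ 0.4926 -0.0628  0.1754] yaw 142.78 tilt [ 0.  0. -1.] F [-0.3 -0.6  0.7] q [-0.29  0.24 -0.38  0.95  0.    0.36] reach 0.0726
1 x [0.03, -0.0, 0.0]
1 x [0.15, 0.04, 0.0]
1 x [0.17, 0.06, 0.0]
```

```bash
python3 -m handwheel '{"deltas": [[-1,0.08,0.02,0,0],[-1,0.08,0.02,0,0],[-1,0.08,0.02,0,0],[-1,0.06,0.02,0,0],[-1,0,0,0,0],[-1,0,0,0,0],[-1,-0.4,0,0,0],[-1,0,0,-0.8,0],[-1,0,0,-0.9,0],[-1,0,0,-0.5,0],[-1,0,0,0,0]]}'
python3 - <<'E'
from h import *
go([.46,.03,.26])
E
```

```text
clock: 12.58
tcp_pos: [0.4995, -0.0636, 0.265]
orientation: [0.002, 0.319, 0.948, 0.0]
wrist_force: [-0.2, -0.1, -0.8]
finger_gap: -0.0003
grip_force: 0.0
t 12.575 tcp [ 0.4995 -0.0636  0.265 ] yaw 142.76 tilt [-0.004  0.001 -1.   ] F [-0.2 -0.1 -0.8] q [-0.29  0.19 -0.21  1.16 -0.    0.36] reach 0.0726
3 x [0.73, 0.42, 0.04]
```

```bash
python3 -m handwheel '{"deltas": [[-1,0.75,0.42,0.04,0],[-1,0.75,0.42,0.04,0],[-1,0.75,0.42,0.04,0],[-1,0.75,0.42,0,0],[-1,0,0,0,1],[-1,0,0,0,1],[-1,0,0,0,1],[-1,0,0,0,1],[-1,0,0,0,1],[-1,0,0,0,1],[-1,0,0,0,1],[-1,0,0,0,1],[-1,0,0,0,1],[-1,0,0,0,1],[-1,0,0,0,0.45],[-1,0,0,0,0]]}'
python3 - <<'E'
from h import *
p=np.array([.511,.129]);u=np.array([.785,.62])
go([*(p+.036*u),.25],[*(p+.036*u),.168])
t=cam('top');s=cam('scene');
a=cv2.resize(t['frame'][135:240,220:332],None,fx=5,fy=5,interpolation=cv2.INTER_CUBIC)
save('t4.png',a)
E
```

```text
clock: 14.58
tcp_pos: [0.4427, 0.0632, 0.2575]
orientation: [-0.0, 0.945, 0.328, -0.001]
wrist_force: [-0.6, -0.1, 0.2]
finger_gap: 0.0002
grip_force: 0.0
t 14.575 tcp [0.4427 0.0632 0.2575] yaw 38.32 tilt [-0.001 -0.001 -1.   ] F [-0.6 -0.1  0.2] q [-0.04  0.09 -0.35  1.13 -0.    2.43] reach 0.0726
4 x [0.81, -0.06, 0.05]
3 x [0.0, 0.0, 0.68]
```

View pics/t4.png

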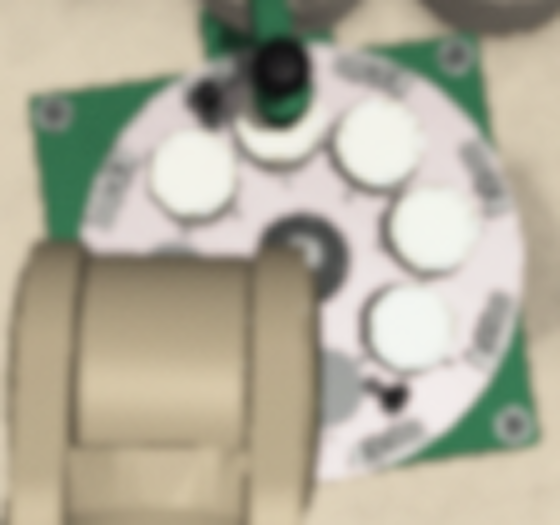

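Jar lids now at (193,174), (378,143), (432,230), (411,327), with the dial about one notch back. I'll compute the angle, then move behind the pawl arm.

```bash
python3 - <<'E'
from h import *
dial(load('top'),[(193,174,.09,2),(378,143,.09,0),(432,230,.09,-1),(411,327,.09,-2)])
E
python3 -m handwheel '{"deltas": [[-1,0.81,-0.06,0.05,0],[-1,0.81,-0.06,0.05,0],[-1,0.81,-0.06,0.05,0],[-1,0.81,-0.06,0.05,0],[-1,0,0,0,0],[-1,0,0,0.6,0],[-1,0,0,0.6,0],[-1,0,0,0.5,0],[-1,0,0,0.3,0],[-1,0,0,0,0],[-1,0,0,0,0]]}'
python3 - <<'E'
from h import *
p=np.array([.511,.129]);u=np.array([.785,.62])
go([*(p+.036*u),.168],[*(p-.032*u),.168],step=.01)
E
```

```text
0.0786 -0.773
0.0794 -0.774
0.0791 -0.783
0.0798 -0.763
clock: 16.05
tcp_pos: [0.539, 0.1511, 0.1715]
orientation: [0.0, 0.945, 0.328, 0.001]
wrist_force: [0.2, -0.3, 0.8]
finger_gap: 0.0002
grip_force: 0.0
t 16.05 tcp [0.539  0.1511 0.1715] yaw 38.28 tilt [ 0.001  0.001 -1.   ] F [ 0.2 -0.3  0.8] q [ 0.13  0.36 -0.23  0.99 -0.    2.6 ] reach 0.0726
1 x [0.01, -0.0, 0.09]
7 x [-0.24, 0.0, -0.0]
```

Dial at about -0.773. Now I tip the pawl down.

```bash
python3 -m handwheel '{"deltas": [[-1,0,0,0.08,0],[-1,-0.2,0,0,0],[-1,-0.2,0,0,0],[-1,-0.2,0,0,0],[-1,-0.2,0,0,0],[-1,-0.2,0,0,0],[-1,-0.2,0,0,0],[-1,-0.24,0,0,0],[-1,-0.24,0,0,0],[-1,-0.1,0,0,0],[-1,0,0,0,0],[-1,0,0,0,0],[-1,0,0,0,0]]}'
python3 -m handwheel '{"deltas": [[-1,0,0,-0.5,0],[-1,0,0,-0.7,0],[-1,0,0,-0.9,0],[-1,0,0,-0.9,0],[-1,-0.8,0,-0.4,0],[-1,-0.8,0,-0.4,0],[-1,-0.8,0.5,0,0],[-1,-0.8,0.8,0,0],[-1,0,0.9,0,0],[-1,0,0.9,0,0],[-1,0,0.9,0,0],[-1,0,0.9,0,0],[-1,0,0,0,0]]}'
python3 - <<'E'
from h import *
go()
t=cam('top');s=cam('scene')
a=cv2.resize(t['frame'][135:240,220:332],(427,400),interpolation=cv2.INTER_CUBIC)
b=cv2.resize(s['frame'][170:265,225:330],(373,400),interpolation=cv2.INTER_CUBIC)[:, :373]
save('f5.png',np.hstack([a,b]))
E
```

```text
clock: 17.68
tcp_pos: [0.483, 0.1072, 0.1675]
orientation: [0.0, 0.945, 0.328, 0.0]
wrist_force: [-0.1, 0.9, 0.6]
finger_gap: 0.0
grip_force: 0.0
clock: 19.3
tcp_pos: [0.505, -0.1278, 0.3187]
orientation: [0.0, 0.945, 0.327, -0.0]
wrist_force: [-0.5, 0.0, -0.1]
finger_gap: 0.0002
grip_force: 0.0
t 19.3 tcp [ 0.505  -0.1278  0.3187] yaw 38.16 tilt [-0.  0. -1.] F [-0.5  0.  -0.1] q [-0.4   0.2  -0.06  1.3  -0.    2.07] reach 0.0726
```

View pics/f5.png

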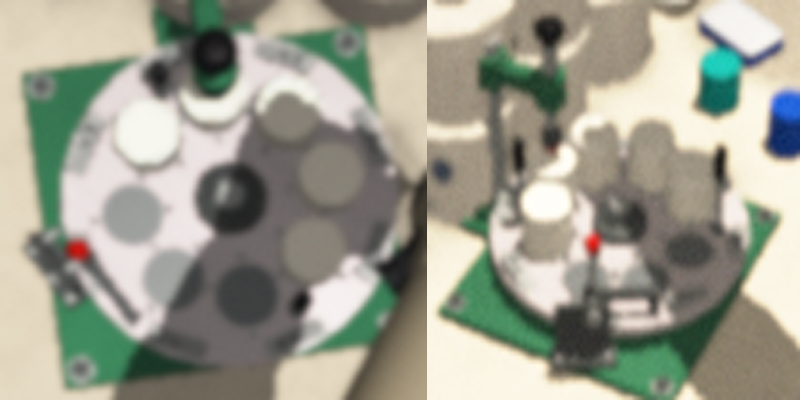

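The pawl is down (ball at (78,250), same place as at the start). I'll check the dial angle and compare the ball precisely by centroid, using the first top image's detail.

```bash
python3 - <<'E'
from h import *
k=5/3.81
dial(load('top'),[(x*k,y*k,z,n) for x,y,z,n in [(147,132,.09,2),(332,172,.09,-1),(313,247,.09,-2),(133,214,.041,3),(172,279,.041,4),(247,295,.041,5)]])
c=load('top');f=c['frame'].astype(float);m=np.clip(f[...,0]-1.5*np.maximum(f[...,1],f[...,2])-20,0,None)[190:212,225:255]
y,x=np.mgrid[190:212,225:255];print('ball px',(m*x).sum()/m.sum(),(m*y).sum()/m.sum(), 'was ~(240.4,200.8)')
E
```

```text
0.0789 -0.778
0.0817 -0.756
0.0787 -0.747
0.0783 -0.78
0.0796 -0.766
0.0794 -0.752
ball px 240.01065530101226 200.2274906766116 was ~(240.4,200.8)
```

```bash
python3 - <<'E'
from h import *
f=cv2.resize(cv2.imread('pics/crop1.png')[:,:,::-1],(112,105),interpolation=cv2.INTER_AREA).astype(float)
m=np.clip(f[...,0]-1.5*np.maximum(f[...,1],f[...,2])-20,0,None)[55:77,5:35]
y,x=np.mgrid[190:212,225:255];print((m*x).sum()/m.sum(),(m*y).sum()/m.sum())
E
```

```text
240.01757188498402 200.2356230031949
```

The ball is in exactly its starting place, the dial is at about -0.765, and the arm is clear, so I'm handing in.

```bash
python3 -c "
from workcell import hand_in
print(hand_in())"
```

```text
the job is handed in; nothing more can be done
None
```

The job is handed in, with no verdict returned: the dial measured about -0.765 rad (one notch back), the pawl's ball is back at its starting position, and the missed jar is back under the stamp.

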